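# Put the amber glass dome away in the drawer tower

### The arm

A 6-joint arm with a two-finger parallel gripper is mounted at the origin on the work surface. World frame = base frame: x ahead of the robot, y to its left, z up, the work surface at z = 0. Lengths are in m, angles in degrees, forces in N, time in s.
With the tool pointing down it reaches from about 0.35 to 0.875 m from the base axis. Payload 4.2 kg.
Tool frame: the origin (TCP) lies at the very end of the fingers, on their centre line; the grasp point (between the pads) lies 19 mm behind it; z points along the fingers, y is the line along which they close (so a half turn about z gives the same grasp; the last joint's range is limited). The gripper opens to 87 mm and grips with 3 to 60 N. Pads are 19 mm wide; open, the fingers measure 117 mm over their backs; the gripper's body (75 mm by 190 mm) begins 51 mm behind the grasp point.
Start: joints at [-49.125, 22.042, 0.453, 0, -68.411, -14.817], TCP at [0.275, -0.561, 0.223] pointing down, gripper open.
Joint ranges: [-179.83, 179.83], [-69.29, 118.12], [-61.27, 80.66], [-181.25, 117.63], [-171.15, -9.14], [-177.46, 177.46]. Speed limits (degrees/s): [159.86, 159.86, 180, 180, 180, 180].

### API

Orientations are given as a 3x3 rotation matrix whose columns are the frame's x, y, z axes.
In Python, from rig import bot gives the robot as it stands. The module is installed in compiled form; this text tells all that it offers.
- The arm moves only by the shell command python3 -m crank 'ROWS'. ROWS is JSON, a list of rows, each a list of 7 numbers: the shift along the tool's x, y, z in units of 75 mm (1.0 is 75 mm), then the turn, a rotation vector about the tool's x, y, z in units of 10 degrees (1.0 is 10 degrees), then the opening, from 0 (shut) to 1 (fully open). In form: [[x, y, z, rx, ry, rz, hand], ...]. A call has 1 to 12 rows; each row shifts and turns the commanded pose from where the row before left it, along the tool's axes as they then stand; what a row does not reach is not made up. A row lasts 1/8 s, in which the tool goes at most 62.5 mm and 10.7 degrees, less where a joint would pass 70% of its speed; a pose out of reach is approached as far as the arm can. A call with a number of a shift or a turn outside -1 to 1 is refused whole. A call with a gripper value outside its range is refused whole. The fingers move at their own pace and stop on an object; the grip force is fixed at half the most. Time passes only in rows, so rows that do not move let the fingers close. It gives the time, the measured TCP pose, the force, the opening and the grip force at its end, in the units of the state.
- bot.state(): the state, without advancing time (a new reading comes with each control period).
- bot.capture(name): name is "scene" or "top" or "wrist"; returns a dict with "color" (420x560x3 uint8, red, green, blue), "K" (3x3 intrinsics, pixels), "position" and "orientation" of the camera in the world. Camera axes: x right, y down, z forward; pixel columns grow to the right and rows downward; lengths in m; the calibration is good to about 2 mm. A picture is of the moment at which its call begins. There is no depth.
- bot.job_done(): hands the job in; it is judged then, once.
The state is a dict: "time_s": time; "joint_pos": joint angles; "qd": joint speeds; "joint_torque": joint torques, N m; "tool_pos": TCP position; "orientation": TCP orientation; "force": force on the tool from outside, world axes, zero at the start; "wrist_torque": the same for the moment, N m; "grip_width": opening from 0.0 (shut) to 1.0 (fully open); "finger_force": force on a finger pad.
Only numpy, scipy, OpenCV 4.12 (cv2) and the standard library are available. Lean on these libraries where they do the work, as an engineer would, in place of code of your own. Each camera call takes 0.05 s, during which the arm holds its last target. There are 200 camera calls.

### The job

Pick the amber glass dome out of the cluttered crate, lower it gently into the open top drawer of the drawer tower so that it stands upright on the felt, let it go, and then slide that drawer fully shut without slamming it. Leave the other parts in the crate, and do not disturb the tools on the bench.

Things in the scene. Friction and masses are not known exactly. Their poses are not given: they have to be found in the camera images.
- dome_center (a point): the target: a solid amber glass dome, 46 mm in diameter and 46 mm tall, straight-sided for the lower 26 mm and rounded above, about 110 g, standing upright on its flat underside on the crate's floor in any of six places. This point is its centre, 23 mm above its underside; its z axis points up through the rounded top
- crate: open plywood crate fixed to the bench, 250 (its x) by 236 (its y) by 55 mm tall, walls and floor 6 mm thick; origin at the centre of its underside. Dome and five other parts stand on its floor, slightly irregular, in three columns 78 mm apart along its x and two rows 116 mm apart along its y: more than 25 mm is free beside the dome on both sides along the crate's y, less along its x
- drawer0 (a joint): how far the top drawer is pulled out, in m: 0 fully shut, 0.17 fully out. It starts between 0.13 and 0.165. It slides freely with about 1 N of friction, has no spring or latch, and stays where it is left
- drawer_floor (a point): centre of the grey felt pad (top face) on the floor of the blue top drawer; moves with it. x points into the tower (the way it shuts), y leftwards facing +x, z up. Inside space: 200 mm (x, -100 to +100) by 162 mm (y); side walls rise 63 mm above the pad, front panel 69 mm. From x = -100 mm back over the pulled-out length it lies clear of the tower, open from above
- tower: the drawer tower: a grey plastic housing fixed to the bench, 220 mm deep (its x), 190 mm wide and 226 mm tall, with three drawers that slide out to its -x (towards the robot); the top one is blue and open, the two below white and shut. Origin at the centre of its underside; its top is 79 mm above the felt pad
- drawer_lip (a point): middle of the outer face (the side nearest the robot) of the blue drawer's pull lip, a bar 80 mm wide, 10 mm tall, standing 18 mm out from the front panel near its top edge; moves with the drawer. Axes as for the drawer floor. Pushing this face along its +x shuts the drawer
- white_cap: bystander in the crate: opaque white plastic dome cap of exactly the amber dome's shape and size; NOT the target. Origin under its centre
- brass_fitting: bystander in the crate: stepped round brass fitting standing up, 38 mm across, 38 mm tall. Origin under its centre
- bolt: bystander in the crate: steel hex bolt with a nut on it, lying down, 66 mm long, 24 mm across flats. Origin under its middle
- green_knob: bystander in the crate: green plastic machine knob, 40 mm across, 40 mm tall. Origin under its centre
- rubber_foot: bystander in the crate: black tapered rubber foot, 44 mm across, 26 mm tall. Origin under its centre
- spanner: bystander: chrome adjustable spanner lying on the bench, 200 mm long. Origin under its middle, x along it
- clamp: bystander: purple plastic bar clamp lying on the bench, 160 mm long. Origin under its middle
- sanding_block: bystander: oak sanding block with a cork sole, 110 by 65 by 36 mm. Origin under its centre
Not all that is in view belongs to the job. Leave any blue or red look-alike of the part that bears dome_center alone.

How it is judged:
By the outcome, as a careful person would: the job done as asked, in the order asked, and still so for the second after the job is handed in, with the robot touching nothing.
It also fails if it takes over 61 s, if anything falls off the work surface, if the arm or the gripper's body presses on something with over 40 N, if the wrist force passes 120 N, or if a joint passes its speed limit or range.

## Working session

There is one attempt and no reset: what is moved stays moved. The work goes in short steps, Python scripts to look and compute and a shell command to move; the robot and the scene stay as the last step left them, time stands still between calls to the robot, and variables do not carry over. Pictures are saved under pics/ and viewed, at most 12 in all, crops included, and the job is handed in when it is done.

```bash
mkdir -p pics
cat > h.py <<'E'
import numpy as np,cv2
from rig import bot
def cap(n,f=None):
    c=bot.capture(n)
    if f: cv2.imwrite('pics/'+f,c['color'][:,:,::-1])
    return c
def ray(c,u,v):
    d=np.linalg.inv(c['K'])@[u,v,1]; return np.array(c['position']),np.array(c['orientation'])@d
def onz(c,u,v,z):
    p,d=ray(c,u,v); return p+d*(z-p[2])/d[2]
def proj(c,P):
    q=np.array(c['orientation']).T@(np.array(P)-c['position']); q=np.array(c['K'])@q; return q[:2]/q[2]
E
python3 - <<'E'
from h import *
import pickle
np.set_printoptions(precision=4,suppress=True)
s=cap('scene','s0.png');t=cap('top','t0.png')
pickle.dump((s,t),open('c0.pkl','wb'))
for c in(s,t):print(c['K'],c['position'],c['orientation'])
print(bot.state())
E
```

```text
[[398.5716   0.     281.7123]
 [  0.     398.5716 205.8373]
 [  0.       0.       1.    ]] [ 1.0886 -0.8395  0.8506] [[ 0.8388  0.3213 -0.4395]
 [ 0.5444 -0.4843  0.6849]
 [ 0.0072 -0.8138 -0.5811]]
[[501.67     0.     288.8462]
 [  0.     501.67   217.8801]
 [  0.       0.       1.    ]] [0.2588 0.0206 1.7251] [[ 0.0031 -0.9851  0.1722]
 [-0.9998 -0.0066 -0.0195]
 [ 0.0203 -0.1721 -0.9849]]
{'time_s': 0.1, 'joint_pos': array([-49.1258,  22.0851,   0.3884,  -0.0245, -68.4123, -14.8174]), 'qd': array([ 0.0028, -0.1649,  0.0653,  0.0686, -0.032 , -0.0466]), 'joint_torque': array([ -0.0005, -39.169 ,  18.7936,   4.2319,   0.0135,  -0.0001]), 'tool_pos': array([ 0.2743, -0.561 ,  0.2216]), 'orientation': array([[-0.8984, -0.4391, -0.0009],
       [-0.4391,  0.8984,  0.0017],
       [ 0.0001,  0.0019, -1.    ]]), 'force': array([-0.3054,  0.071 ,  0.8446]), 'wrist_torque': array([ 0.0669,  0.0142, -0.0104]), 'finger_force': 0.0, 'grip_width': 0.9975761918102888}
```

View pics/s0.png

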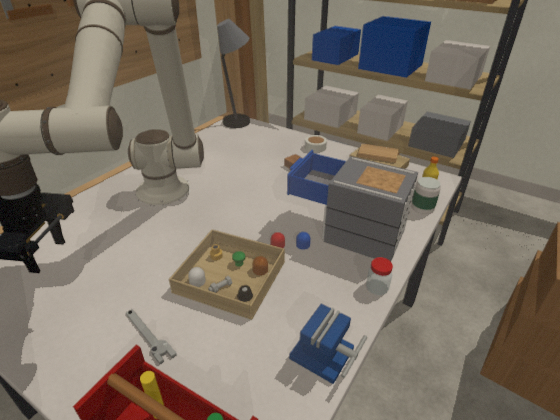

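View pics/t0.png

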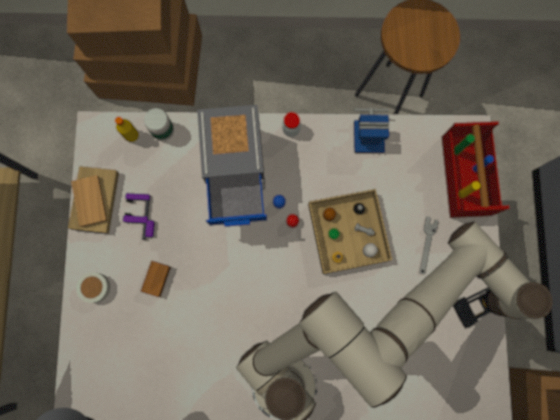

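The scene view shows the crate at about (230,270). In the top view it is at (350,232), the tower and open blue drawer are at (235,170), and the pull lip is at (238,221). Candidates for the target, in top-view pixels:
- Amber-brown dome at (330,214), also at scene (260,265). It is the only amber, rounded part in the crate, so it fits.
- White cap at (371,250) is the wrong colour.
- Brass fitting at (339,259) is stepped.
- Red at (292,220) and blue at (279,201) are look-alikes outside the crate.

I'll confirm with an enlarged crop of both views.

Run:
```python
from h import *
import pickle
np.set_printoptions(precision=4,suppress=True)
s,t=pickle.load(open('c0.pkl','rb'))
f=lambda c,x,y,w,h,k:cv2.resize(c['color'][y:y+h,x:x+w,::-1],(w*k,h*k),interpolation=cv2.INTER_CUBIC)
a=f(t,195,165,200,115,4);b=f(s,165,140,200,150,4)
cv2.imwrite('pics/t1.png',a);cv2.imwrite('pics/s1.png',b)
for n,c,(x,y,w,h) in(('s',s,(240,245,40,40)),('t',t,(318,202,24,24))):
    g=c['color'][y:y+h,x:x+w]; H=cv2.cvtColor(g,cv2.COLOR_RGB2HSV)
    m=((H[...,0]<16)&(H[...,1]>150)).astype(np.uint8)
    _,_,st,ce=cv2.connectedComponentsWithStats(m)
    print(n,[(*r,*(q+[x,y])) for r,q in zip(st[1:],ce[1:]) if r[4]>15])
for u,v in((309,203),(376,191),(390,261),(322,274)):print(onz(t,u,v,.055))
print([onz(t,u,v,.18) for u,v in((226,221),(250,220))])
```

```text
s [(np.int32(14), np.int32(12), np.int32(13), np.int32(10), np.int32(70), np.float64(260.0571428571429), np.float64(261.0))]
t [(np.int32(6), np.int32(6), np.int32(12), np.int32(13), np.int32(86), np.float64(329.09302325581393), np.float64(214.01162790697674))]
[ 0.6027 -0.0808  0.055 ]
[ 0.6463 -0.3106  0.055 ]
[ 0.4067 -0.3512  0.055 ]
[ 0.3624 -0.1231  0.055 ]
[array([0.5178, 0.1859, 0.18  ]), array([0.5215, 0.1113, 0.18  ])]
```

View pics/t1.png

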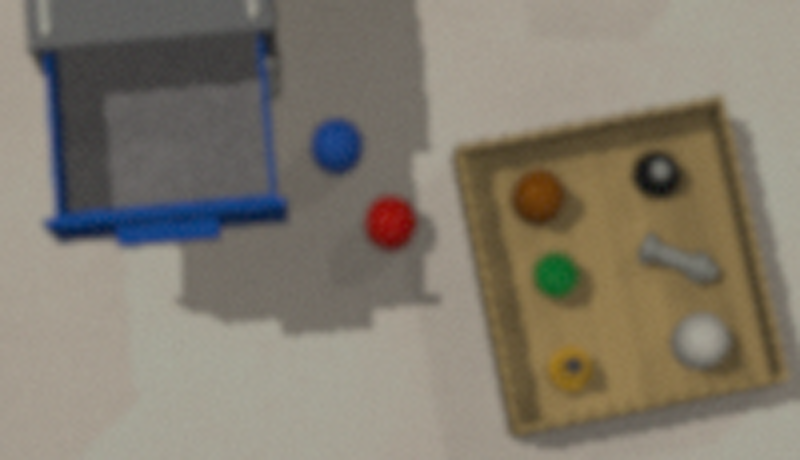

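View pics/s1.png

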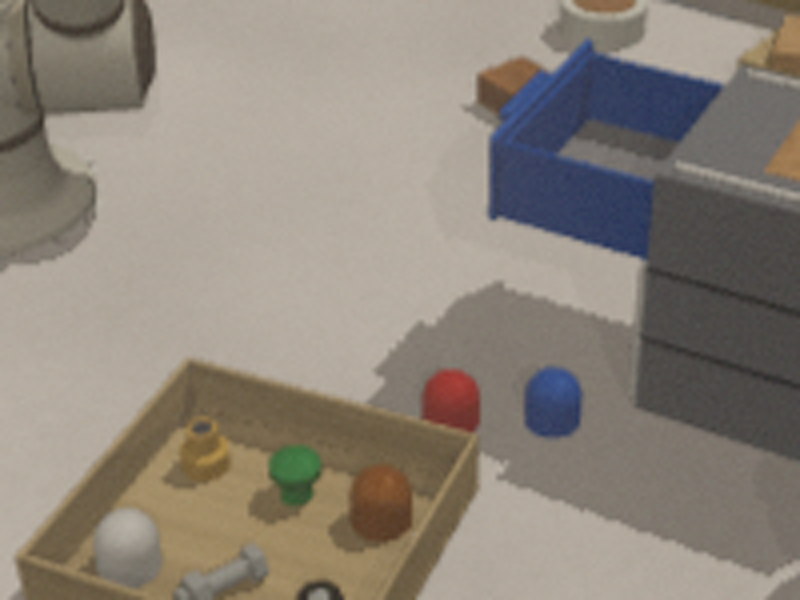

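The crops confirm it. The amber dome is at t1 (538,196) and s1 (381,501), with a domed top and straight sides, in the crate's far +x/+y corner. The brass is stepped, and the red and blue parts are outside. Next I'll triangulate the dome and the drawer.

```bash
cat >> h.py <<'E'
def tri(c1,p1,c2,p2):
    a,d=ray(c1,*p1);b,e=ray(c2,*p2);k=np.linalg.lstsq(np.c_[d,-e],b-a,rcond=None)[0]
    P,Q=a+d*k[0],b+e*k[1];return (P+Q)/2,np.linalg.norm(P-Q)
def rel(target,yaw_y):
    "shift to target in current tool axes (75mm units) and rz in 10deg units to bring tool y to world angle"
    s=bot.state();R=s['orientation'];d=R.T@(np.array(target)-s['tool_pos'])/.075
    a=np.degrees(np.arctan2(R[1,1],R[0,1]));print('shift',d.round(3),'rz',round(-(yaw_y-a)/10,3),'tcp',s['tool_pos'].round(4),'F',s['force'].round(1),'w',round(s['grip_width'],3),s['finger_force'],s['time_s'],'tilt',R[:,2].round(4))
E
python3 - <<'E'
from h import *
import pickle
np.set_printoptions(precision=4,suppress=True)
s,t=pickle.load(open('c0.pkl','rb'))
T=lambda x,y:(195+(x+.5)/4-.5,165+(y+.5)/4-.5)
S=lambda x,y:(165+(x+.5)/4-.5,140+(y+.5)/4-.5)
print('dome',tri(s,S(381,501),t,T(538,196)))
print('panel outer R top corner',tri(s,S(492,140),t,T(284,207)))
print('panel L top',tri(s,S(588,42),t,T(50,224)))
print('lip ends top',[onz(t,*T(*p),.21) for p in((119,239),(219,234))])
print('panel ends .216',[onz(t,*T(*p),.216) for p in((52,235),(286,215))])
print('tower front top edge',[onz(t,*T(*p),.226) for p in((32,52),(272,38))])
for p in ((200,108),(262,105),(206,184),(266,178)):print(onz(t,*p,.226))
rel((.56,-.15,.2),100)
E
```

```text
dome (array([ 0.5724, -0.1521,  0.0231]), np.float64(0.00027646157499795055))
panel outer R top corner (array([0.5288, 0.0627, 0.2113]), np.float64(0.002673750439352612))
panel L top (array([0.5137, 0.2402, 0.2146]), np.float64(0.0022948629141663593))
lip ends top [array([0.5023, 0.1874, 0.21  ]), array([0.5067, 0.1113, 0.21  ])]
panel ends .216 [array([0.5041, 0.2376, 0.216 ]), array([0.5207, 0.0601, 0.216 ])]
tower front top edge [array([0.6445, 0.2558, 0.226 ]), array([0.6571, 0.0721, 0.226 ])]
[0.8697 0.2714 0.226 ]
[0.8819 0.0768 0.226 ]
[0.6245 0.2449 0.226 ]
[0.6449 0.0616 0.226 ]
shift [-5.828  3.25   0.294] rz 1.605 tcp [ 0.2743 -0.561   0.2216] F [-0.3  0.1  0.8] w 0.998 0.0 0.1 tilt [-0.0009  0.0017 -1.    ]
```

```bash
python3 -m crank '[[-0.65,0.36,0,0,0,0,0.7],[-0.65,0.36,0,0,0,0,0.7],[-0.65,0.36,0,0,0,0,0.7],[-0.65,0.36,0,0,0,0,0.7],[-0.65,0.36,0,0,0,0,0.7],[-0.65,0.36,0,0,0,0,0.7],[-0.65,0.36,0,0,0,0,0.7],[-0.65,0.36,0,0,0,0,0.7],[-0.65,0.36,0,0,0,0.8,0.7],[0,0,0,0,0,0.8,0.7],[0,0,0,0,0,0,0.7]]'
python3 - <<'E'
from h import *
import pickle
rel((.572,-.152,.15),100)
c=cap('wrist','w1.png');pickle.dump(c,open('w1.pkl','wb'));print(proj(c,(.572,-.152,.029)))
E
```

```text
time_s: 1.48
tool_pos: [0.5619, -0.1497, 0.2219]
orientation: [[-0.984, -0.177, -0.001], [-0.177, 0.984, 0.0], [0.001, 0.0, -1.0]]
force: [-0.7, -0.9, 0.7]
grip_width: 0.701
finger_force: 0.0
shift [-0.128 -0.054  0.958] rz 0.021 tcp [ 0.5619 -0.1497  0.2219] F [-0.7 -0.9  0.7] w 0.701 0.0 1.475 tilt [-1.4e-03  2.0e-04 -1.0e+00]
[278.08965008 190.03360176]
```

View pics/w1.png

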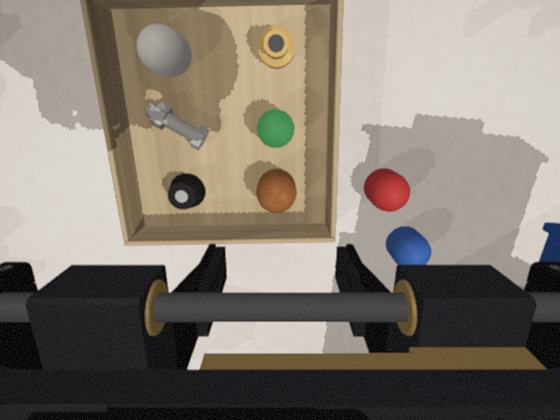

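The wrist view shows the amber dome at (276,190), 2 px from my projection. The green knob is at (276,128) and the rubber foot at (186,190), and the fingers close along the free crate-y direction. I'll refine the position from the dome's mask.

Run:
```python
from h import *
import pickle
c=pickle.load(open('w1.pkl','rb'))
H=cv2.cvtColor(c['color'],cv2.COLOR_RGB2HSV)
m=((H[...,0]<13)&(H[...,1]>150)).astype(np.uint8);m[:,330:]=0;m[230:]=0
k=cv2.findContours(m,0,1)[0];k=max(k,key=cv2.contourArea);(u,v),r=cv2.minEnclosingCircle(k);print(u,v,r,cv2.boundingRect(k))
# nearly side symmetric sphere part: sphere centre height z=.006+.023 ~ .029
P=onz(c,u,v,.029);print(P, 'diam',2*r/c['K'][0][0]*(c['position'][2]-.029))
# crate wall angle: outer top edges
for p in((127,243),(336,241),(343,0),(82,0)):print(onz(c,*p,.055).round(4))
rel((P[0],P[1],.08),100)
```

```text
281.9285583496094 177.2142791748047 6.328701972961426 (276, 175, 13, 8)
[ 0.55660892 -0.15036536  0.029     ] diam 0.01394179072923282
[ 0.6549 -0.3075  0.055 ]
[ 0.6113 -0.0796  0.055 ]
[ 0.3831 -0.1268  0.055 ]
[ 0.4244 -0.3555  0.055 ]
shift [0.065 0.01  1.894] rz 0.021 tcp [ 0.5617 -0.1502  0.222 ] F [ 0.1 -0.3  0.5] w 0.697 0.0 1.525 tilt [-1.1e-03  1.0e-04 -1.0e+00]
```

Run:
```python
from h import *
import pickle
c=pickle.load(open('w1.pkl','rb'))
a=c['color'].astype(int);print(a[190,276],a[190,300+5],a[150,276])
H=cv2.cvtColor(c['color'],cv2.COLOR_RGB2HSV)
m=((a[...,0]>1.8*a[...,1])&(a[...,0]>50)).astype(np.uint8);m[:,330:]=0;m[230:]=0
m=cv2.morphologyEx(m,cv2.MORPH_OPEN,np.ones((3,3)))
k=cv2.findContours(m,0,1)[0];k=max(k,key=cv2.contourArea);(u,v),r=cv2.minEnclosingCircle(k);print(u,v,r,cv2.boundingRect(k),c['position'],np.array(c['orientation'])[:,2])
for z in(.019,.029):print(onz(c,u,v,z), 'diam',2*r/c['K'][0][0]*(c['position'][2]-z))
P=onz(c,u,v,.029)
rel((P[0],P[1],.08),101)
```

```text
[163 109  68] [144 127  97] [192 171 134]Traceback (most recent call last):
  File "<stdin>", line 8, in <module>
ValueError: max() iterable argument is empty
```

Run:
```python
from h import *
import pickle
c=pickle.load(open('w1.pkl','rb'))
a=cv2.GaussianBlur(c['color'],(3,3),0).astype(int)
m=(a[...,0]>1.3*a[...,1]).astype(np.uint8);m[:,330:]=0;m[230:]=0;m[:160]=0
k=cv2.findContours(m,0,1)[0];k=max(k,key=cv2.contourArea);(u,v),r=cv2.minEnclosingCircle(k);b=cv2.boundingRect(k);print(u,v,r,b,c['position'])
for z in(.019,.029):print(onz(c,u,v,z), 'diam',2*r/c['K'][0][0]*(c['position'][2]-z), b[2]/c['K'][0][0]*(c['position'][2]-z))
P=onz(c,u,v,.029)
rel((P[0],P[1],.08),101)
```

```text
276.0 190.60464477539062 21.971927642822266 (256, 169, 40, 44) [ 0.48040185 -0.1655094   0.38423835]
[ 0.57569168 -0.15390339  0.019     ] diam 0.04976552650752824 0.04529919023630639
[ 0.5730827  -0.15422115  0.029     ] diam 0.04840297717017191 0.044058926423766985
shift [-0.142 -0.08   1.894] rz -0.079 tcp [ 0.5617 -0.1502  0.222 ] F [ 0.1 -0.3  0.5] w 0.697 0.0 1.525 tilt [-1.1e-03  1.0e-04 -1.0e+00]
```

```bash
python3 -m crank '[[-0.14,-0.07,0,0,0,-0.08,0.7],[0,0,0.5,0,0,0,0.7],[0,0,0.5,0,0,0,0.7],[0,0,0.5,0,0,0,0.7],[0,0,0.3,0,0,0,0.7],[0,0,0.3,0,0,0,0.7],[0,0,0.2,0,0,0,0.7],[0,0,0.2,0,0,0,0.7],[0,0,0.2,0,0,0,0.7],[0,0,0.1,0,0,0,0.7],[0,0,0,0,0,0,0.7]]'
```

```text
time_s: 2.9
tool_pos: [0.573, -0.1537, 0.0121]
orientation: [[-0.982, -0.189, -0.001], [-0.189, 0.982, -0.0], [0.001, 0.0, -1.0]]
force: [0.2, -0.4, -0.1]
grip_width: 0.701
finger_force: 0.0
```

```bash
python3 -m crank '[[0,0,0.03,0,0,0,0.65],[0,0,0,0,0,0,0.6],[0,0,0,0,0,0,0.55],[0,0,0,0,0,0,0.4],[0,0,0,0,0,0,0.4],[0,0,0,0,0,0,0.4],[0,0,0,0,0,0,0.4]]'
```

```text
time_s: 3.78
tool_pos: [0.5733, -0.1536, 0.0106]
orientation: [[-0.982, -0.188, 0.0], [-0.188, 0.982, 0.0], [-0.0, -0.0, -1.0]]
force: [-1.5, 1.3, 2.2]
grip_width: 0.523
finger_force: 30.0
```

```bash
python3 -m crank '[[0,0,-0.1,0,0,0,0.4],[0,0,-0.2,0,0,0,0.4],[0,0,-0.4,0,0,0,0.4],[0,0,-0.5,0,0,0,0.4],[0,0,-0.5,0,0,0,0.4],[0,0,-0.5,0,0,0,0.4],[0,0,-0.5,0,0,0,0.4],[0,0,-0.5,0,0,0,0.4],[0,0,-0.3,0,0,0,0.4],[0,0,0,0,0,0,0.4]]'
python3 - <<'E'
from h import *
import pickle
np.set_printoptions(precision=4,suppress=True)
rel((.573,.145,.27),94.5)
t=cap('top','t2.png')
w=cap('wrist','w2.png')
s=cap('scene','s2.png');pickle.dump((s,t,w),open('c2.pkl','wb'))
f=lambda c,x,y,ww,h,k:cv2.resize(c['color'][y:y+h,x:x+ww,::-1],(ww*k,h*k),interpolation=cv2.INTER_CUBIC)
cv2.imwrite('pics/m2.png',np.hstack([f(w,0,0,560,420,1)[:, :400],f(s,200,130,200,210,2)]))
E
```

```text
time_s: 5.03
tool_pos: [0.5739, -0.1539, 0.2756]
orientation: [[-0.982, -0.188, 0.005], [-0.188, 0.982, -0.0], [-0.005, -0.001, -1.0]]
force: [0.2, -0.2, -1.8]
grip_width: 0.521
finger_force: 30.0
shift [-0.738  3.916  0.074] rz 0.635 tcp [ 0.5739 -0.1539  0.2756] F [ 0.2 -0.2 -1.8] w 0.521 29.999727762769908 5.025 tilt [ 0.0055 -0.0002 -1.    ]
```

View pics/m2.png

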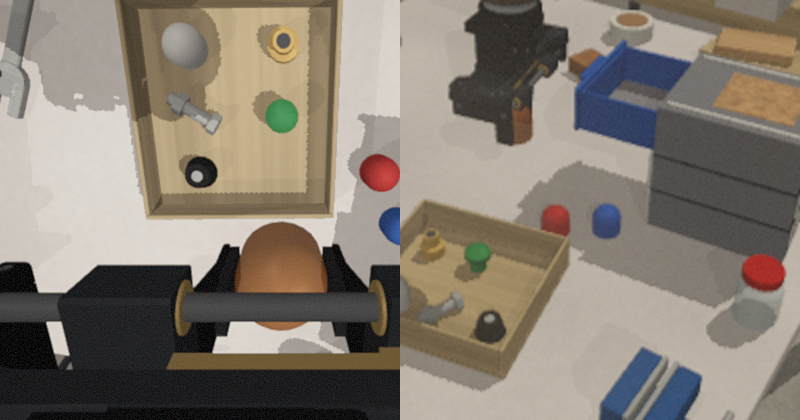

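The combined view shows the dome hanging upright between the fingers (wrist px (280,275), scene crop (520,123)). The other five parts are still in the crate. Moving over the drawer.

```bash
python3 -m crank '[[-0.06,0.3,0,0,0,0,0.4],[-0.118,0.57,0,0,0,0,0.4],[-0.118,0.57,0,0,0,0,0.4],[-0.118,0.57,0,0,0,0,0.4],[-0.118,0.57,0,0,0,0,0.4],[-0.118,0.57,0,0,0,0,0.4],[-0.11,0.57,0,0,0,0,0.4],[-0.06,0.3,0,0,0,0,0.4],[0,0,0,0,0,0.3,0.4],[0,0,0,0,0,0.3,0.4],[0,0,0,0,0,0,0.4]]'
python3 - <<'E'
from h import *
import pickle
rel((.578,.154,.153),94.9)
w=cap('wrist');s=cap('scene');pickle.dump((s,w),open('c3.pkl','wb'))
f=lambda c,x,y,ww,h,k:cv2.resize(c['color'][y:y+h,x:x+ww,::-1],(ww*k,h*k),interpolation=cv2.INTER_CUBIC)
cv2.imwrite('pics/m3.png',np.vstack([f(w,0,0,560,420,1)[:360],np.pad(f(s,260,130,186,80,3),((0,0),(0,2),(0,0)))]))
E
```

```text
time_s: 6.55
tool_pos: [0.5765, 0.1535, 0.2718]
orientation: [[-0.996, -0.085, -0.002], [-0.085, 0.996, -0.001], [0.002, -0.001, -1.0]]
force: [-1.6, -0.6, -1.5]
grip_width: 0.522
finger_force: 30.0
shift [-0.023  0.006  1.584] rz -0.003 tcp [0.5765 0.1535 0.2718] F [-1.6 -0.6 -1.5] w 0.522 29.999987207120284 6.55 tilt [-1.8e-03 -9.0e-04 -1.0e+00]
```

View pics/m3.png

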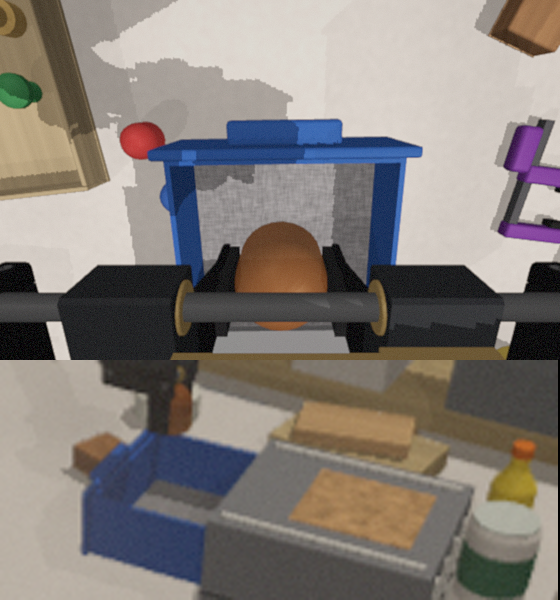

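The wrist view shows the dome centred between the drawer side walls, with the panel top edge along row ~148 and the lip front edge along row ~121 (columns 228–341). I'll cast these onto their planes.

Run:
```python
from h import *
import pickle
np.set_printoptions(precision=4,suppress=True)
s,w=pickle.load(open('c3.pkl','rb'))
for n,p,z in(('lip outer top',(228,122),.212),('',(341,120),.212),('panel outer',(163,140),.216),('',(408,140),.216),('panel inner',(151,160),.216),('',(421,156),.216),('felt L/R at floor front',(196,163),.147),('',(375,163),.147)):print(n,onz(w,*p,z))
```

```text
lip outer top [0.508  0.1112 0.212 ]
 [0.5003 0.1862 0.212 ]
panel outer [0.5231 0.0691 0.216 ]
 [0.5091 0.2317 0.216 ]
panel inner [0.5372 0.0607 0.216 ]
 [0.5189 0.2426 0.216 ]
felt L/R at floor front [0.5501 0.0739 0.147 ]
 [0.5364 0.2336 0.147 ]
```

```bash
python3 -m crank '[[-0.02,0.02,0.15,0,0,0,0.4],[0,0,0.3,0,0,0,0.4],[0,0,0.3,0,0,0,0.4],[0,0,0.3,0,0,0,0.4],[0,0,0.2,0,0,0,0.4],[0,0,0.15,0,0,0,0.4],[0,0,0.08,0,0,0,0.4],[0,0,0.03,0,0,0,0.4],[0,0,0,0,0,0,0.4],[0,0,0,0,0,0,0.4]]'
```

```text
time_s: 7.9
tool_pos: [0.5785, 0.1557, 0.1601]
orientation: [[-0.996, -0.085, 0.001], [-0.085, 0.996, 0.0], [-0.001, 0.0, -1.0]]
force: [0.0, -0.0, 0.0]
grip_width: 0.519
finger_force: 30.0
```

```bash
python3 -m crank '[[0,0,0.02,0,0,0,0.4],[0,0,0.02,0,0,0,0.4],[0,0,0,0,0,0,0.4]]'
```

```text
time_s: 8.28
tool_pos: [0.5781, 0.1555, 0.1564]
orientation: [[-0.996, -0.085, -0.0], [-0.085, 0.996, -0.0], [0.0, -0.0, -1.0]]
force: [-0.1, -0.7, -1.4]
grip_width: 0.525
finger_force: 30.0
```

```bash
python3 -m crank '[[0,0,0.02,0,0,0,0.4],[0,0,0.02,0,0,0,0.4],[0,0,0,0,0,0,0.4],[0,0,0,0,0,0,0.4]]'; python3 -m crank '[[0,0,0.013,0,0,0,0.4],[0,0,0,0,0,0,0.4],[0,0,0,0,0,0,0.4]]'
```

```text
time_s: 8.78
tool_pos: [0.5782, 0.1556, 0.1535]
orientation: [[-0.996, -0.085, 0.0], [-0.085, 0.996, 0.0], [-0.0, 0.0, -1.0]]
force: [0.9, -0.6, -1.1]
grip_width: 0.519
finger_force: 30.0
time_s: 9.15
tool_pos: [0.5782, 0.1556, 0.1526]
orientation: [[-0.996, -0.085, 0.0], [-0.085, 0.996, 0.0], [-0.0, 0.0, -1.0]]
force: [0.1, -0.4, -0.5]
grip_width: 0.522
finger_force: 30.0
```

```bash
python3 -m crank '[[0,0,0.013,0,0,0,0.4],[0,0,0,0,0,0,0.4],[0,0,0,0,0,0,0.4]]'
python3 - <<'E'
from h import *
F=[]
for i in range(4):
    cap('top');F.append(bot.state()['force'])
print(np.mean(F,0),bot.state()['tool_pos'])
E
```

```text
time_s: 9.52
tool_pos: [0.5782, 0.1556, 0.1516]
orientation: [[-0.996, -0.085, 0.0], [-0.085, 0.996, 0.0], [-0.0, 0.0, -1.0]]
force: [0.5, 0.3, -1.3]
grip_width: 0.522
finger_force: 30.0
[ 0.50453503  0.09758846 -0.53399341] [0.57825671 0.15559344 0.15165909]
```

```bash
python3 -m crank '[[0,0,0.01,0,0,0,0.4],[0,0,0,0,0,0,0.4],[0,0,0,0,0,0,0.4]]'
python3 - <<'E'
from h import *
F=[]
for i in range(4):
    cap('top');F.append(bot.state()['force'])
print(np.mean(F,0),bot.state()['tool_pos'])
E
```

```text
time_s: 10.1
tool_pos: [0.5785, 0.1556, 0.1515]
orientation: [[-0.996, -0.085, 0.001], [-0.085, 0.996, 0.0], [-0.001, 0.0, -1.0]]
force: [-1.2, 0.1, 5.2]
grip_width: 0.514
finger_force: 30.0
[-1.33405428 -0.23283387  4.96584924] [0.57859173 0.1556314  0.15155723]
```

Contact with the felt, at 5 N. I'll ease off slightly, open and rise.

```bash
python3 -m crank '[[0,0,-0.005,0,0,0,0.5],[0,0,0,0,0,0,0.54],[0,0,0,0,0,0,0.6],[0,0,0,0,0,0,0.7],[0,0,0,0,0,0,0.8],[0,0,0,0,0,0,0.8],[0,0,-0.1,0,0,0,0.8],[0,0,-0.3,0,0,0,0.8],[0,0,-0.5,0,0,0,0.8],[0,0,-0.5,0,0,0,0.8],[0,0,-0.5,0,0,0,0.8],[0,0,-0.2,0,0,0,0.8]]'
python3 - <<'E'
from h import *
import pickle
w=cap('wrist');pickle.dump(w,open('c4.pkl','wb'))
cv2.imwrite('pics/w4.png',w['color'][:,:,::-1])
rel((.455,.1445,.26),95.1)
E
```

```text
time_s: 11.8
tool_pos: [0.5789, 0.1558, 0.3119]
orientation: [[-0.996, -0.085, 0.005], [-0.085, 0.996, 0.002], [-0.005, 0.002, -1.0]]
force: [-0.4, 0.7, 0.0]
grip_width: 0.801
finger_force: 0.0
shift [ 1.667 -0.012  0.691] rz -0.023 tcp [0.5792 0.1558 0.3125] F [0.4 0.3 1.7] w 0.804 0.0 11.85 tilt [ 0.0056  0.0023 -1.    ]
```

View pics/w4.png

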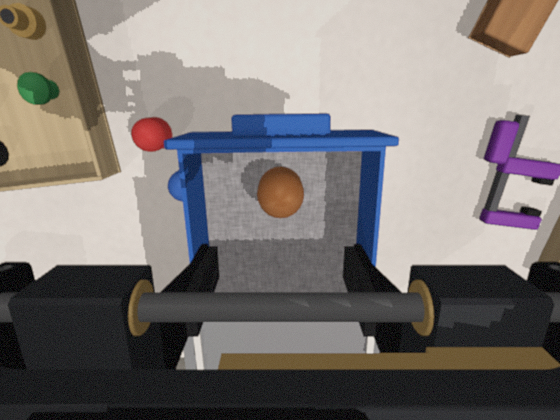

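The view shows the dome standing on the felt at (280,192), clear of the walls, with the gripper free of it. Now I'll back off, close the fingers and come down in front of the lip.

```bash
python3 -m crank '[[0.4,0,0,0,0,0,0],[0.6,0,0,0,0,0,0],[0.5,0,0,0,0,0,0],[0.17,0,0,0,0,0,0],[0,0,0.5,0,0,0,0],[0,0,0.5,0,0,0,0],[0,0,0.4,0,0,0,0],[0,0,0.2,0,0,0,0],[0,0,0.06,0,0,0,0],[0,0,0,0,0,0,0]]'
python3 - <<'E'
from h import *
rel((.494,.148,.187),95.1)
E
```

```text
time_s: 13.1
tool_pos: [0.4537, 0.145, 0.184]
orientation: [[-0.996, -0.085, -0.0], [-0.085, 0.996, -0.0], [0.0, -0.0, -1.0]]
force: [0.5, -0.3, 0.7]
grip_width: 0.005
finger_force: 0.0
shift [-0.539 -0.006 -0.04 ] rz -0.025 tcp [0.4537 0.145  0.184 ] F [ 0.5 -0.3  0.7] w 0.005 0.0 13.1 tilt [-3.e-04 -5.e-04 -1.e+00]
```

```bash
python3 -m crank '[[-0.1,0,0,0,0,0,0],[-0.15,0,0,0,0,0,0],[-0.1,0,0,0,0,0,0],[-0.04,0,0,0,0,0,0],[-0.03,0,0,0,0,0,0],[-0.03,0,0,0,0,0,0],[-0.03,0,0,0,0,0,0],[-0.03,0,0,0,0,0,0],[-0.03,0,0,0,0,0,0],[-0.03,0,0,0,0,0,0],[-0.03,0,0,0,0,0,0],[-0.03,0,0,0,0,0,0]]'
```

```text
time_s: 14.6
tool_pos: [0.5006, 0.149, 0.1842]
orientation: [[-0.996, -0.085, -0.0], [-0.085, 0.996, 0.0], [0.0, 0.0, -1.0]]
force: [-1.6, -0.5, 1.3]
grip_width: 0.005
finger_force: 0.6
```

```bash
python3 -m crank '[[-0.04,0,0,0,0,0,0],[-0.05,0,0,0,0,0,0],[-0.06,0,0,0,0,0,0],[-0.06,0,0,0,0,0,0],[-0.06,0,0,0,0,0,0],[-0.06,0,0,0,0,0,0],[-0.06,0,0,0,0,0,0],[-0.06,0,0,0,0,0,0],[-0.06,0,0,0,0,0,0],[-0.06,0,0,0,0,0,0],[-0.06,0,0,0,0,0,0],[-0.06,0,0,0,0,0,0]]'; python3 -m crank '[[-0.06,0,0,0,0,0,0],[-0.06,0,0,0,0,0,0],[-0.06,0,0,0,0,0,0],[-0.06,0,0,0,0,0,0],[-0.06,0,0,0,0,0,0],[-0.06,0,0,0,0,0,0],[-0.04,0,0,0,0,0,0],[-0.03,0,0,0,0,0,0]]'
python3 - <<'E'
from h import *
import pickle
s=cap('scene');t=cap('top');pickle.dump((s,t),open('c5.pkl','wb'))
f=lambda c,x,y,ww,h,k:cv2.resize(c['color'][y:y+h,x:x+ww,::-1],(ww*k,h*k),interpolation=cv2.INTER_CUBIC)
cv2.imwrite('pics/m5.png',np.hstack([f(s,270,130,100,140,4),f(t,190,100,100,140,4)]))
E
```

```text
time_s: 16.1
tool_pos: [0.5523, 0.1534, 0.1842]
orientation: [[-0.996, -0.085, -0.0], [-0.085, 0.996, -0.0], [0.0, -0.0, -1.0]]
force: [-1.5, 1.6, -0.0]
grip_width: 0.003
finger_force: 0.7
time_s: 17.1
tool_pos: [0.5844, 0.1561, 0.1842]
orientation: [[-0.996, -0.085, 0.0], [-0.085, 0.996, 0.0], [-0.0, 0.0, -1.0]]
force: [-1.4, 1.5, -0.3]
grip_width: 0.01
finger_force: 0.6
```

View pics/m5.png

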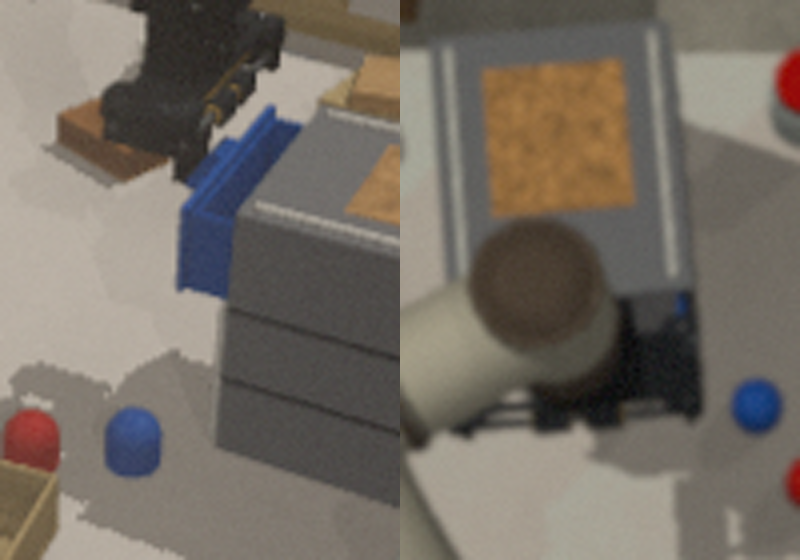

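The crop shows the drawer following the push smoothly, with roughly 45 mm still out and the panel's near corner at (180,290). I'll continue, slowing near the end.

```bash
python3 -m crank '[[-0.04,0,0,0,0,0,0],[-0.04,0,0,0,0,0,0],[-0.04,0,0,0,0,0,0],[-0.04,0,0,0,0,0,0],[-0.04,0,0,0,0,0,0],[-0.04,0,0,0,0,0,0],[-0.04,0,0,0,0,0,0],[-0.03,0,0,0,0,0,0],[-0.02,0,0,0,0,0,0],[-0.02,0,0,0,0,0,0]]'; python3 -m crank '[[-0.02,0,0,0,0,0,0],[-0.02,0,0,0,0,0,0],[-0.02,0,0,0,0,0,0],[-0.02,0,0,0,0,0,0]]'
```

```text
time_s: 18.45
tool_pos: [0.6104, 0.1583, 0.1842]
orientation: [[-0.996, -0.085, -0.0], [-0.085, 0.996, 0.0], [0.0, 0.0, -1.0]]
force: [-0.8, 0.8, 0.5]
grip_width: 0.004
finger_force: 0.6
time_s: 18.95
tool_pos: [0.6164, 0.1588, 0.1842]
orientation: [[-0.996, -0.085, -0.0], [-0.085, 0.996, -0.0], [0.0, -0.0, -1.0]]
force: [-1.2, 0.2, -0.3]
grip_width: 0.004
finger_force: 0.6
```

```bash
python3 -m crank '[[-0.02,0,0,0,0,0,0],[-0.02,0,0,0,0,0,0],[-0.02,0,0,0,0,0,0],[-0.02,0,0,0,0,0,0]]'; python3 -m crank '[[-0.02,0,0,0,0,0,0],[-0.02,0,0,0,0,0,0],[-0.02,0,0,0,0,0,0]]'
python3 - <<'E'
from h import *
s=cap('scene')
cv2.imwrite('pics/s6.png',cv2.resize(s['color'][140:260,290:390,::-1],(500,600),interpolation=cv2.INTER_CUBIC))
E
```

```text
time_s: 19.45
tool_pos: [0.6215, 0.1592, 0.1841]
orientation: [[-0.996, -0.085, -0.002], [-0.085, 0.996, -0.0], [0.002, -0.0, -1.0]]
force: [-7.7, 2.2, 2.9]
grip_width: 0.005
finger_force: 3.0
time_s: 19.82
tool_pos: [0.6215, 0.1591, 0.1841]
orientation: [[-0.996, -0.085, -0.012], [-0.085, 0.996, -0.003], [0.012, -0.002, -1.0]]
force: [-17.9, 2.9, 9.7]
grip_width: 0.006
finger_force: 8.8
```

View pics/s6.png

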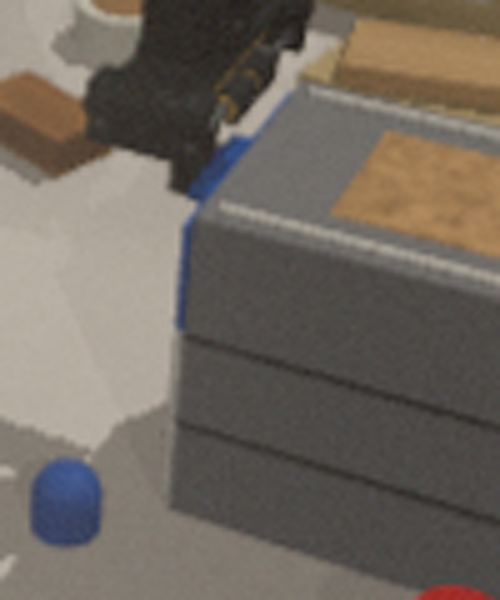

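The drawer is shut: the blue panel lies flush in line with the lower fronts, at (185,270), and the push stalls against the stop at 18 N. Backing off.

```bash
python3 -m crank '[[0.03,0,0,0,0,0,0],[0.05,0,0,0,0,0,0],[0.2,0,0,0,0,0,0],[0.4,0,0,0,0,0,0],[0.5,0,0,0,0,0,0],[0.3,0,-0.3,0,0,0,0],[0,0,-0.4,0,0,0,0],[0,0,0,0,0,0,0],[0,0,0,0,0,0,0]]'
python3 - <<'E'
from h import *
s=cap('scene');t=cap('top')
f=lambda c,x,y,ww,h,k:cv2.resize(c['color'][y:y+h,x:x+ww,::-1],(ww*k,h*k),interpolation=cv2.INTER_CUBIC)
cv2.imwrite('pics/m7.png',np.hstack([f(s,150,130,250,190,2)[:,:500],f(t,195,90,95,190,2)]))
E
```

```text
time_s: 21.0
tool_pos: [0.5163, 0.1501, 0.2364]
orientation: [[-0.996, -0.084, 0.0], [-0.084, 0.996, 0.0], [-0.0, 0.0, -1.0]]
force: [0.1, -0.1, -0.4]
grip_width: 0.005
finger_force: 0.0
```

View pics/m7.png

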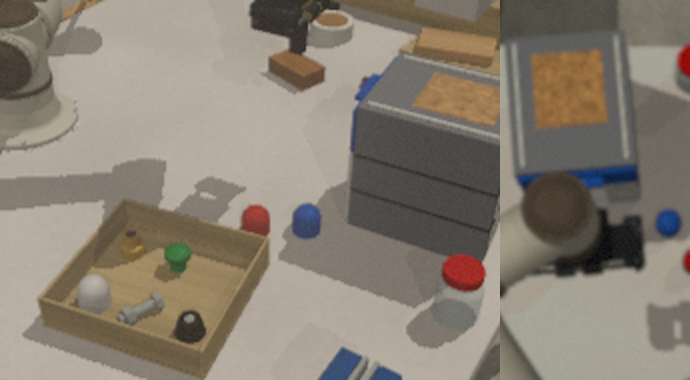

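The drawer stays shut at (357,120), the gripper is clear, and the other five parts are still in the crate. Handing in.

```bash
python3 -c "
from rig import bot
print(bot.job_done())"
```

```text
the job is handed in; nothing more can be done
None
```

The amber dome was standing upright on the felt in the top drawer when I released it, the drawer was then pushed gently shut and stayed shut, the other five parts are still in the crate, and the job was handed in at about 21 s; the hand-in gave no verdict.

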